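# Clamp a relay unit in the test jig

## Robot

A 7-joint arm with a two-finger parallel gripper is mounted at the origin on the work surface. World frame = base frame: x ahead of the robot, y to its left, z up, the work surface at z = 0. Lengths are in m, angles in degrees, forces in N, time in s.
With the tool pointing down it reaches from about 0.4 to 0.925 m from the base axis. Payload 4.1 kg.
Tool frame: the origin (TCP) lies on the mounting face of the last link; the fingertips stand 173 mm ahead of it and the grasp point (between the pads) lies manip.grip_depth ahead of it (manip.grip_depth is the distance from the TCP to the grasp point, in m); z points along the fingers, y is the direction in which the jaws open and shut (so a half turn about z gives the same grasp; the last joint's range is limited). The gripper opens to 85 mm and grips with 20 to 120 N. Pads are 22 mm wide; open, the fingers measure 114 mm over their backs; the gripper's body (76 mm by 85 mm) begins 54 mm behind the grasp point. The pads swing forward as they close: fully open they stand 13 mm farther back than shut.
Start: joints at [66.463, 22.827, 2.584, 88.041, -1.071, 69.15, -2.905], TCP at [0.199, -0.619, 0.405] pointing down, gripper open.
Joint ranges: [-161.44, 161.44], [-28.35, 127.94], [-78.24, 83.42], [0, 140.83], [-78.03, 258.03], [13.02, 114.36], [-168.23, 168.23]. Speed limits (degrees/s): [147.25, 147.25, 180, 180, 180, 180, 180].

## Interface

Orientations are given as a 3x3 rotation matrix whose columns are the frame's x, y, z axes.
In Python, from rig import manip gives the robot as it stands.
- The arm moves only by the shell command python3 -m creep 'ROWS' [FORCE]. ROWS is text: rows parted by semicolons, each of 5 numbers parted by spaces: the shift along the world's x, y, z in m, then the turn about the world's z in rad, then the finger opening in m, from 0 to 0.0854. In form: tx ty tz turn claw; .... A call has 1 to 5 rows; each row shifts and turns the commanded pose from where the row before left it; what a row does not reach is not made up. A row lasts 1/10 s, in which the tool goes at most 50 mm and 8.59 degrees, less where a joint would pass 70% of its speed; a pose out of reach is approached as far as the arm can. A call is refused whole if a number of a shift passes 0.05 or a number of a turn 0.15, either way. A call with a gripper value outside its range is refused whole. The fingers move at their own pace and stop on an object; FORCE is the grip in N (left out, the last holds). Time passes only in rows, so rows that do not move let the fingers close. It gives the time, the measured TCP pose, the force and the opening at its end, in the units of the state.
- manip.sense(): the state, without advancing time (a new reading comes with each control period).
- manip.read_camera(name): name is "side" or "top" or "wrist"; returns a dict with "pixels" (420x560x3 uint8, red, green, blue), "depth" (420x560 float32, m along the optical axis (not along the pixel's ray), 0 where there is no reading), "camera_matrix" (3x3 intrinsics, pixels), "origin" and "rotation" of the camera in the world; the wrist camera has in their place "hand_eye" (4x4, takes a point from camera to tool coordinates, whose origin is the TCP and whose axes are the flange's). Camera axes: x right, y down, z forward; pixel columns grow to the right and rows downward; lengths in m; the calibration is good to about 2 mm. A picture is of the moment at which its call begins: read the wrist's pose just before it.
- manip.close_job(): hands the job in, once; it reports no verdict.
Trained networks look in a picture, given as the dict that the camera call returned (one of the last four; its "shot" number tells which), for a name from the list of things; names that differ only in an ending like _2 or _b are one class to them, and where a whole thing is asked for, a point or a joint stands for the part that bears it (a point fixed in the world has none). Each returns a list of dicts, best first, with "conf" (0 to 1); they miss things now and then, are a little off and sometimes report something else, mostly with a low value. They report only what shows in the picture. A call takes as long as a camera call.
- manip.find_in(thing, picture): "box" ([left, top, right, bottom] in pixels, round what is visible of it).
- manip.masks_of(thing, picture): "region" (420x560 bool, what is visible of it) and "box" ([left, top, right, bottom] in pixels, round what is visible of it).
- manip.place_of(thing, picture): "centre" ([column, row] in pixels: a listed point, or the origin of a listed thing).
The state is a dict: "time": time; "joint_pos": joint angles; "joint_vel": joint speeds; "tau": joint torques, N m; "eef_pos": TCP position; "eef_rot": TCP orientation; "contact_force": force on the tool from outside, world axes, zero at the start; "torque": the same for the moment, N m; "gripper_width": opening from 0.0 (shut) to 1.0 (fully open).
Only numpy, scipy, OpenCV 4.12 (cv2) and the standard library are available. Lean on these libraries where they do the work, as an engineer would, in place of code of your own. Each camera call takes 0.05 s, during which the arm holds its last target.

## Task

Fetch the relay unit and set it on the green test jig, its plate down over both locating pins until it lies flush, bringing it in sideways beneath the raised clamp arm. Then, before turning its screw, slide the clamp arm down its post until the foot meets the plate and the arm tilts and binds; after that screw the wing handle down clockwise, by a quarter turn or more, until the red band on the foot's plunger has sunk completely into its sleeve, and let go. Leave the other things on the desk where they are.

Things in the scene. Friction and masses are not known exactly. Their poses are not given: they have to be found in the camera images.
- unit: Relay unit, loose, 0.4-0.7 kg: aluminium plate 180 (x) by 100 (y) by 6 mm with a grey relay cover on it, two low brass strips beside. Origin: centre of the plate's underside, z up. Cover 56 (x) by 44 (y) mm, centred at x = -30, y = 0, top 56 mm up; grip it across the 44 mm. Two 13 mm through holes at x = -74 and +22, y = 0. The clamp foot lands at x = +62 on the bare end.
- jig: Green test jig, fixed. Origin on the desk under the seat, z up, x from the pins to the clamp post. Bed 20 mm thick, 130 wide (y), x = -100 to +175 mm. Two steel pins, 10 mm thick with conical tips, 20 mm tall above the bed, at x = -74 and +22, y = 0. Clamp post 12 by 24 mm, top 201 mm up, at x = +152; the grey clamp arm points from it to -x and ends at x = +46.
- seat (a point): Point on the jig bed's top (20 mm above the desk) where the unit's origin must come to rest, unit x along jig x; same axes as the jig.
- jaw (a joint): How far the arm is slid down its post, m: 0 top, 0.1 bottom; 0 to 0.03 at the start. Foot's underside 111 mm above the desk at 0; it meets the seated plate (top at 26 mm) near 0.085. It stays where left; 4 N moves it down, 15 N up. When the foot presses on the work, the reaction tips the arm and its collar binds on the post: it cannot slide back up.
- tilt (a joint): Tilt of the clamp arm on its post, rad: 0 level, grows as its tip is lifted by the work. There is about 0.015 rad of play before the collar binds; fully tightened it yields to 0.03 to 0.05 (some 3 to 4 mm at the foot, taken up by the screw).
- wing (a point): Centre of the wing handle on top of the clamp screw: black bar 50 (point x) by 14 (point y) by 28 mm high, pinched across its 14 mm; z up, on the screw axis (jig x = +62). 205 mm above the desk with jaw and screw at 0. Below the bar: 16 mm gap to the arm's top (shrinks as the screw goes in), brass stem in it. Pressing down on it, or gripping it and moving down, slides the arm.
- screw (a joint): Angle of the wing handle, rad: 0 to 0.3 at the start, grows clockwise seen from above (tightening), end stop at 4.6. The screw goes down 2.5 mm per rad; it takes 0.1 to 0.15 N m and stays where it is left. Turning to the end stop does no harm.
- plunger (a joint): How far the foot's plunger has been pushed into the sleeve at the screw's lower end, m: 0 to 0.015, spring of 3.5 N per mm. The red band, 6 mm high, is completely inside at 0.006 (21 N).
- foot: Black rubber clamp foot, 28 mm across and 8 mm thick, on the plunger under the arm's tip; origin at the centre of its underside, z up.
- handset: Bystander: black telephone handset 220 by 58 by 63 mm; origin under its centre.
- plug_a: Bystander: jack plug with red grip and brass tip, 86 by 18 by 18 mm, between jig and unit; origin on its underside.
- plug_b: Bystander: jack plug with black grip and brass tip, 86 by 18 by 18 mm, between jig and unit, nearer the robot; origin on its underside.
- lamp: Bystander: chrome test lamp on a round foot, 68 mm across, 133 mm high; origin under its centre.
- spare: Bystander: squat grey relay housing without a plate, 66 by 86 by 55 mm, at the far side; origin under its centre.
- meter: Bystander: blue hand-held meter lying flat, 150 by 80 by 40 mm; origin under its centre.

How it is judged (in metres and radians):
On the way, in this order (a step that is already met when the one before it is completed fails the run):
1. the unit lies flush on the jig over both pins while the clamp is still clear of it (distance between unit and seat below 0.005 m and angle between the z axis of unit and the z axis of jig, either way round below 0.035 rad and z of unit in the frame of seat below 0.0025 m and contact force between foot and unit below 0.2 N and value of joint jaw below 0.07 m), for 0.2 s.
2. the clamp arm has been slid down until its foot presses on the plate, before the screw is turned (distance between unit and seat below 0.005 m and angle between the z axis of unit and the z axis of jig, either way round below 0.035 rad and z of unit in the frame of seat below 0.0025 m and contact force between foot and unit above 1 N and value of joint screw below 0.8 rad), for 0.1 s.
At the end, for the whole second after the job is handed in: Unit flush on the jig over both pins (origin within 5 mm of the seat and 2.5 mm of the bed, tilt under 2 degrees), arm bound on its post (tilt over 0.01 rad), screw beyond 1.2 rad, foot pressing on the plate with over 17.5 N (plunger in over 5 mm), all at rest and released (distance between unit and seat below 0.005 m and angle between the z axis of unit and the z axis of jig, either way round below 0.035 rad and z of unit in the frame of seat below 0.0025 m and contact force between foot and unit above 17.5 N and value of joint plunger above 0.005 m and value of joint tilt above 0.01 rad and value of joint screw above 1.2 rad and linear speed of unit below 0.01 m/s); the robot touches nothing.
It fails at once if another thing on the desk was moved by more than 30 mm (distance of any of handset, plug_a, plug_b, lamp, spare, meter from where it was at the start of the episode above 0.03 m).
It also fails if it takes over 72 s, if anything falls off the work surface, if the arm or the gripper's body presses on something with over 40 N, if the wrist force passes 120 N, or if a joint passes its speed limit or range.

## Working session

There is one attempt and no reset: what is moved stays moved. The work goes in short steps, Python scripts to look and compute and a shell command to move; the robot and the scene stay as the last step left them, time stands still between calls to the robot, and variables do not carry over. Pictures are saved under pics/ and viewed, and the job is handed in when it is done.

```bash
ls; mkdir -p pics
cat > h.py <<'E'
import numpy as np, cv2
from rig import manip
def save(p,n,scale=1):
    im=cv2.cvtColor(p["pixels"],cv2.COLOR_RGB2BGR); cv2.imwrite("pics/"+n,im)
def cam(p,s=None):
    if "rotation" in p: return np.array(p["rotation"]),np.array(p["origin"])
    H=np.array(p["hand_eye"]);R=np.array(s["eef_rot"]);t=np.array(s["eef_pos"])
    return R@H[:3,:3],R@H[:3,3]+t
def ray(p,uv,z,s=None):
    R,o=cam(p,s);K=np.array(p["camera_matrix"]);d=R@np.linalg.inv(K)@np.array([uv[0],uv[1],1.0])
    return o+d*(z-o[2])/d[2]
def cloud(p,s=None):
    R,o=cam(p,s);K=np.array(p["camera_matrix"]);v,u=np.mgrid[:420,:560]
    d=p["depth"];P=np.stack([u,v,np.ones_like(u)],-1)@np.linalg.inv(K).T*d[...,None]
    return P@R.T+o
E
python3 - <<'E'
from h import *
s=manip.sense();print({k:np.round(v,3).tolist() for k,v in s.items()},manip.grip_depth)
for n in("side","top","wrist"):
    p=manip.read_camera(n);save(p,n+"0.png")
    C=cloud(p,s)
    print(n,cam(p,s)[1])
    for t in["unit","jig","seat","wing","foot","jaw","handset","plug_a","lamp","spare","meter"]:
        r=manip.place_of(t,p)[:2];b=manip.find_in(t,p)[:1]
        print(t,[(np.round(x["centre"]),round(x["conf"],2),np.round(C[int(np.clip(x["centre"][1],0,419)),int(np.clip(x["centre"][0],0,559))],3)) for x in r],[ (np.round(x["box"]),round(x["conf"],2)) for x in b])
E
```

```text
pics
{'time': 0.0, 'joint_pos': [66.461, 22.871, 2.58, 88.114, -1.071, 69.149, -2.906], 'joint_vel': [-0.022, -0.065, -0.035, 0.004, 0.104, 0.084, 0.005], 'tau': [-0.001, -47.514, 1.364, -25.423, 0.012, 0.009, 0.0], 'eef_pos': [0.199, -0.618, 0.404], 'eef_rot': [[0.952, 0.307, -0.001], [0.307, -0.952, 0.002], [-0.0, -0.002, -1.0]], 'contact_force': [0.512, -0.491, 0.464], 'torque': [0.053, 0.015, 0.063], 'gripper_width': 1.002} 0.1547
side [0.13843503 1.08923611 1.09847655]
unit [(array([273., 293.]), 0.75, array([0.504, 0.222, 0.008])), (array([279., 242.]), 0.38, array([0.575, 0.003, 0.002]))] [(array([241., 277., 310., 311.]), 0.66)]
jig [(array([316., 212.]), 0.82, array([ 0.507, -0.176,  0.017]))] [(array([267., 158., 350., 228.]), 0.82)]
seat [(array([318., 206.]), 0.61, array([ 0.507, -0.197,  0.024]))] [(array([266., 156., 348., 229.]), 0.92)]
wing [(array([300., 167.]), 0.65, array([ 0.568, -0.172,  0.19 ]))] [(array([185., 332., 266., 376.]), 0.53)]
foot [] [(array([271., 162., 309., 195.]), 0.4)]Traceback (most recent call last):
  File "<stdin>", line 8, in <module>
ValueError: it knows: foot, handset, jig, lamp, meter, plug, seat, spare, unit, wing
```

Run:
```python
from h import *
s=manip.sense()
for n in("top","side"):
    p=manip.read_camera(n);save(p,n+"1.png")
    C=cloud(p,s); np.save(n+"C.npy",C)
    print(n,cam(p,s)[1])
    for t in["unit","jig","seat","wing","foot","handset","plug","lamp","spare","meter"]:
        r=manip.place_of(t,p)[:2];b=manip.find_in(t,p)[:1]
        print(t,[(np.round(x["centre"]),round(x["conf"],2),np.round(C[int(np.clip(x["centre"][1],0,419)),int(np.clip(x["centre"][0],0,559))],3)) for x in r],[ (np.round(x["box"]),round(x["conf"],2)) for x in b])
```

```text
top [0.44976316 0.01434128 1.59595348]
unit [(array([213., 242.]), 0.91, array([0.495, 0.207, 0.054])), (array([275., 218.]), 0.49, array([ 0.583, -0.003,  0.013]))] [(array([196., 217., 230., 271.]), 0.68)]
jig [(array([330., 245.]), 0.64, array([ 0.49 , -0.197,  0.017]))] [(array([305., 191., 351., 271.]), 0.7)]
seat [(array([332., 242.]), 0.86, array([ 0.501, -0.207,  0.019]))] [(array([304., 189., 352., 272.]), 0.62)]
wing [(array([331., 220.]), 0.47, array([ 0.566, -0.179,  0.197]))] [(array([307., 190., 350., 274.]), 0.39)]
foot [] []
handset [(array([141., 229.]), 0.82, array([0.54 , 0.452, 0.055]))] [(array([132., 198., 151., 263.]), 0.93)]
plug [(array([274., 218.]), 0.63, array([ 0.586, -0.003,  0.018])), (array([273., 268.]), 0.49, array([0.412, 0.002, 0.014]))] [(array([318., 185., 334., 227.]), 0.66)]
lamp [(array([283., 167.]), 0.61, array([ 0.771, -0.034,  0.007]))] [(array([273., 155., 295., 177.]), 0.69)]
spare [(array([244., 166.]), 0.66, array([0.764, 0.107, 0.047]))] [(array([234., 152., 257., 179.]), 0.91)]
meter [(array([400., 241.]), 0.74, array([ 0.506, -0.441
[... 831 characters left out ...]
.]), 0.23, array([0.507, 0.208, 0.009]))] [(array([183., 337., 267., 371.]), 0.81)]
plug [(array([225., 356.]), 0.7, array([0.538, 0.46 , 0.003])), (array([318., 255.]), 0.54, array([ 0.433,  0.006, -0.002]))] [(array([308., 248., 332., 258.]), 0.44)]
lamp [(array([231., 213.]), 0.66, array([ 0.769, -0.04 ,  0.032]))] [(array([223., 186., 242., 225.]), 0.78)]
spare [(array([206., 246.]), 0.84, array([0.764, 0.152, 0.041])), (array([335., 174.]), 0.23, array([ 0.51 , -0.413,  0.026]))] [(array([195., 224., 223., 258.]), 0.57)]
meter [(array([338., 175.]), 0.57, array([ 0.496, -0.404,  0.031])), (array([321., 253.]), 0.2, array([0.426, 0.012, 0.015]))] [(array([319., 159., 360., 181.]), 0.71)]
```

View pics/top1.png

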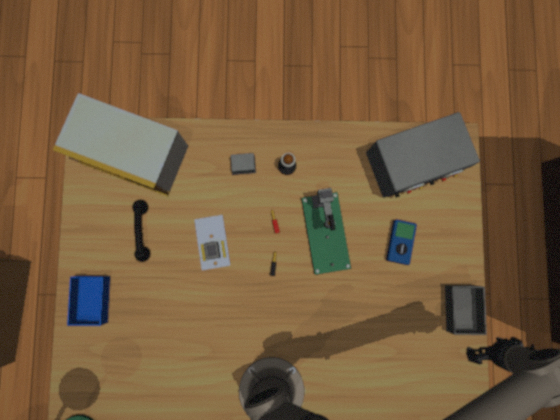

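View pics/side1.png

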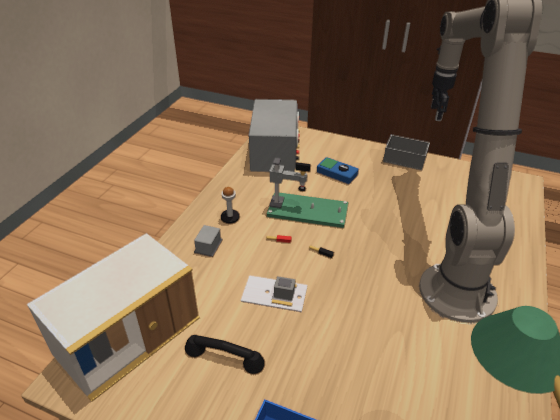

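```bash
python3 - <<'E'
from h import *
p=manip.read_camera("wrist");print(np.round(p["hand_eye"],3),np.round(p["camera_matrix"],1))
E
python3 -m creep '0.03 0.05 0.02 -0.02 0.085;0.03 0.05 0.02 -0.02 0.085;0.03 0.05 0.02 -0.02 0.085;0.03 0.05 0.02 -0.02 0.085;0.03 0.05 0.02 -0.02 0.085'
```

```text
[[ 0.    -0.962 -0.273  0.069]
 [ 1.     0.     0.001  0.   ]
 [-0.    -0.273  0.962  0.031]
 [ 0.     0.     0.     1.   ]] [[340.4   0.  274.8]
 [  0.  340.4 212.5]
 [  0.    0.    1. ]]
time: 3.2
eef_pos: [0.3217, -0.414, 0.4867]
eef_rot: [[0.978, 0.209, 0.0], [0.209, -0.978, -0.001], [0.0, 0.001, -1.0]]
contact_force: [1.1, -0.5, 0.1]
gripper_width: 0.996
```

```bash
python3 -m creep '0.033 0.036 0 0 0.085;0.033 0.036 0 0 0.085;0.033 0.036 0 0 0.085;0.033 0.036 0 0 0.085;0.033 0.036 0 0 0.085';python3 -m creep '0 0 0 0 0.085;0 0 0 0 0.085'
python3 - <<'E'
from h import *
s=manip.sense();print(s["eef_pos"])
p=manip.read_camera("wrist");save(p,"w1.png");C=cloud(p,s);np.savez("w1.npz",C=C,px=p["pixels"])
for t in["jig","seat","wing","foot"]:
    r=manip.place_of(t,p)[:2]
    print(t,[(np.round(x["centre"]),round(x["conf"],2),np.round(C[int(np.clip(x["centre"][1],0,419)),int(np.clip(x["centre"][0],0,559))],3)) for x in r])
E
```

```text
time: 3.7
eef_pos: [0.487, -0.2343, 0.4863]
eef_rot: [[0.978, 0.21, 0.001], [0.21, -0.978, -0.001], [0.001, 0.001, -1.0]]
contact_force: [0.8, -0.4, 1.1]
gripper_width: 0.992
time: 3.9
eef_pos: [0.4867, -0.2348, 0.4858]
eef_rot: [[0.977, 0.213, -0.0], [0.213, -0.977, -0.0], [-0.0, 0.0, -1.0]]
contact_force: [-0.5, -0.9, -0.2]
gripper_width: 0.998
[ 0.48674094 -0.23479931  0.48581131]
jig [(array([249., 151.]), 0.94, array([ 0.506, -0.197,  0.021])), (array([ 97., 174.]), 0.65, array([ 0.435, -0.008,  0.014]))]
seat [(array([242., 152.]), 0.7, array([ 0.503, -0.189,  0.02 ]))]
wing [(array([227.,  95.]), 0.64, array([ 0.562, -0.184,  0.202]))]
foot []
```

View pics/w1.png

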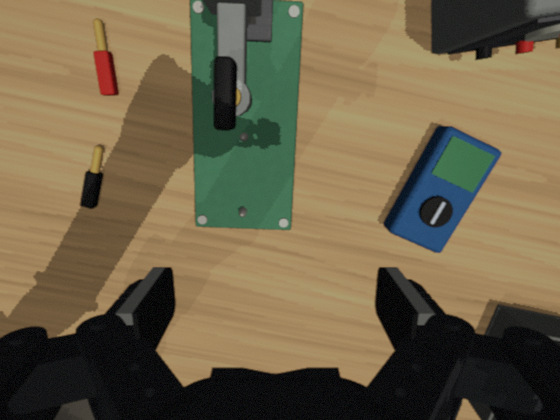

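```bash
cat > jig.py <<'E'
from h import *
d=np.load("w1.npz");C=d["C"];px=d["px"]
hsv=cv2.cvtColor(px,cv2.COLOR_RGB2HSV)
m=(hsv[...,0]>60)&(hsv[...,0]<95)&(hsv[...,1]>100)&(abs(C[...,2]-0.02)<0.008)
n,l,st,ce=cv2.connectedComponentsWithStats(m.astype(np.uint8))
k=1+np.argmax(st[1:,4]);m=l==k
P=C[m];print(P.shape,np.median(P[:,2]))
from scipy.spatial import ConvexHull
print("rect",cv2.minAreaRect((P[:,:2]*1000).astype(np.float32)))
crop=cv2.resize(cv2.cvtColor(px,cv2.COLOR_RGB2BGR)[0:240,180:310],None,fx=5,fy=2.5*2,interpolation=cv2.INTER_CUBIC)
cv2.imwrite("pics/c1a.png",crop[:600]);cv2.imwrite("pics/c1b.png",crop[600:])
E
python3 jig.py
```

```text
(14315, 3) 0.019543566169527515
rect ((537.9541625976562, -185.55474853515625), (270.3366394042969, 125.86671447753906), 9.971246719360352)
```

```bash
ls pics
```

```text
c1a.png
c1b.png
side0.png
side1.png
top1.png
w1.png
```

View pics/c1a.png

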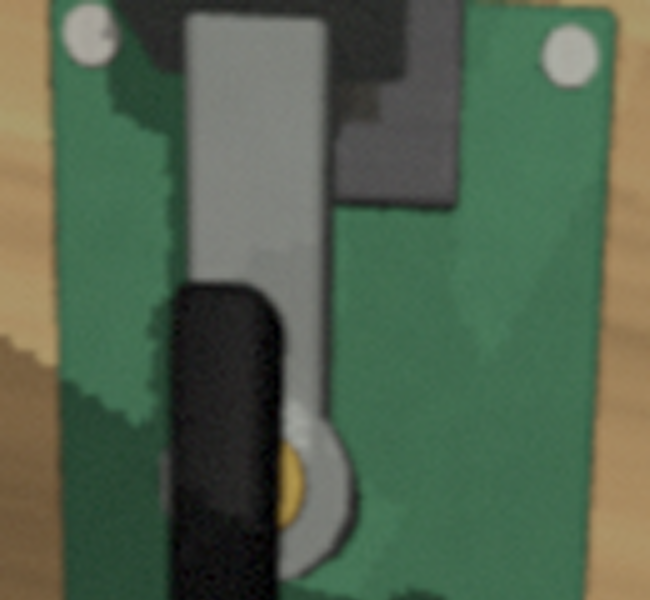

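View pics/c1b.png

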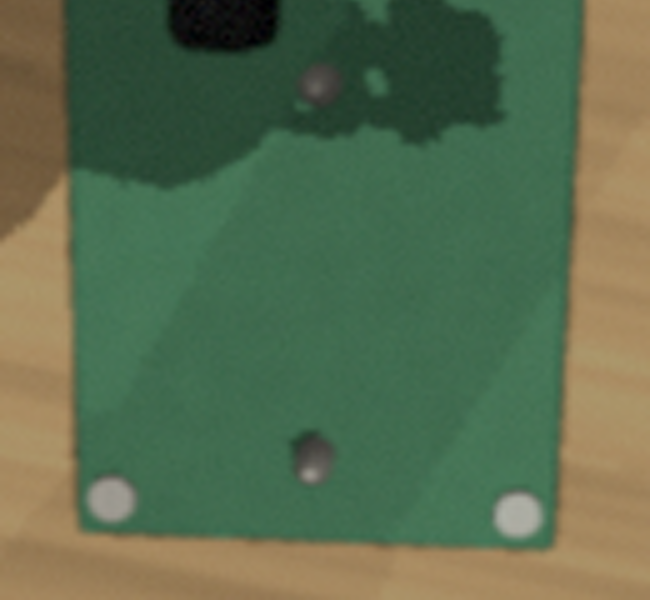

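Run:
```python
from h import *
s=manip.sense();p=manip.read_camera("wrist")
for z in(.03,.04):
    a=ray(p,(242.6,211.6),z,s);b=ray(p,(244.2,137),z,s)
    e=b-a;yaw=np.degrees(np.arctan2(e[1],e[0]));u=e[:2]/np.hypot(*e[:2])
    print(z,a,b,np.hypot(*e[:2]),yaw,"seat",a[:2]+u*.074, b[:2]-u*.022)
cs=[(100,37/5),(0,0)]
# corner discs
K=[(180+92/5,35/5),(180+570/5,57/5),(180+518/5,(600+515)/5),(180+112/5,(600+499)/5)]
Q=[ray(p,k,.022,s) for k in K];print(np.round(Q,4),np.mean(Q,0))
for i,j in((3,0),(2,1)):
    e=Q[j]-Q[i];print(np.degrees(np.arctan2(e[1],e[0])),np.linalg.norm(e))
# wing
h=np.load("w1.npz");C=h["C"];m=(C[...,2]>.185)&(C[...,2]<.24)&(h["px"].max(-1)<60)
P=C[m];print(P.shape,np.median(P[:,2]),cv2.minAreaRect((P[:,:2]*1000).astype(np.float32)))
v,u=np.where(m);print(u.min(),u.max(),v.min(),v.max())
```

```text
0.03 [ 0.42748726 -0.20755513  0.03      ] [ 0.5208984  -0.19224681  0.03      ] 0.09465720248035489 9.306963622150622 seat [ 0.50051313 -0.19558757] [ 0.49918801 -0.19580473]
0.04 [ 0.43044559 -0.20792217  0.04      ] [ 0.52165683 -0.19297437  0.04      ] 0.09242795558698297 9.30696362215063 seat [ 0.50347146 -0.19595461] [ 0.49994644 -0.1965323 ]
[[ 0.6506 -0.1149  0.022 ]
 [ 0.6686 -0.2213  0.022 ]
 [ 0.4209 -0.2636  0.022 ]
 [ 0.4029 -0.157   0.022 ]] [ 0.53575477 -0.18920487  0.022     ]
9.66693525862468 0.25121270804682083
9.692824403333145 0.2513166233401877
(1564, 3) 0.20106218416123675 ((560.9376220703125, -180.8953094482422), (49.461517333984375, 14.590117454528809), 8.951915740966797)
213 235 56 130
```

```bash
python3 -m creep '0 0.048 0 -0.01 0.085;0 0.048 0 -0.01 0.085;0 0.048 0 -0.01 0.085;0 0.048 0 -0.01 0.085;0 0.048 0 -0.01 0.085';python3 -m creep '0 0.045 -0.02 -0.01 0.085;0 0.045 -0.02 -0.01 0.085;0 0.045 -0.02 -0.01 0.085;0 0.045 -0.02 -0.01 0.085;0 0 0 0 0.085';python3 -m creep '0 0 0 0 0.085'
python3 - <<'E'
from h import *
s=manip.sense();print(s["eef_pos"])
p=manip.read_camera("wrist");save(p,"w2.png");C=cloud(p,s);np.savez("w2.npz",C=C,px=p["pixels"])
print(cam(p,s),np.array(p["camera_matrix"]))
for t in["unit"]:
    r=manip.place_of(t,p)[:2]
    print(t,[(np.round(x["centre"]),round(x["conf"],2),np.round(C[int(np.clip(x["centre"][1],0,419)),int(np.clip(x["centre"][0],0,559))],3)) for x in r])
P=C[(C[...,2]>.047)&(C[...,2]<.065)&(C[...,0]>.38)&(C[...,0]<.6)&(abs(C[...,1]-.21)<.1)]
print(P.shape,np.median(P[:,2]),cv2.minAreaRect((P[:,:2]*1000).astype(np.float32)))
hsv=cv2.cvtColor(p["pixels"],cv2.COLOR_RGB2HSV)
m=(hsv[...,1]<60)&(hsv[...,2]>120)&(abs(C[...,2]-.006)<.006)&(C[...,0]>.38)&(C[...,0]<.62)&(abs(C[...,1]-.21)<.1)
P=C[m];print(P.shape,np.median(P[:,2]),cv2.minAreaRect((P[:,:2]*1000).astype(np.float32)))
E
```

```text
time: 4.7
eef_pos: [0.4856, 0.0051, 0.4862]
eef_rot: [[0.987, 0.159, 0.001], [0.159, -0.987, -0.001], [0.001, 0.001, -1.0]]
contact_force: [0.4, -0.5, 1.0]
gripper_width: 0.993
time: 5.2
eef_pos: [0.4839, 0.1897, 0.4037]
eef_rot: [[0.991, 0.131, -0.005], [0.131, -0.991, 0.003], [-0.004, -0.004, -1.0]]
contact_force: [-0.3, -1.0, -0.6]
gripper_width: 0.994
time: 5.3
eef_pos: [0.486, 0.1843, 0.4054]
eef_rot: [[0.992, 0.123, -0.001], [0.123, -0.992, -0.001], [-0.001, 0.001, -1.0]]
contact_force: [0.3, -0.3, -0.3]
gripper_width: 0.995
[0.48597875 0.1842992  0.40540023]
(array([[ 0.12343134, -0.95428474, -0.27222297],
       [-0.99235259, -0.11841287, -0.03485309],
       [ 0.00102506,  0.27444313, -0.96160279]]), array([0.55489666, 0.1927562 , 0.37406065])) [[340.36132792   0.         274.7928477 ]
 [  0.         340.36132792 212.45320393]
 [  0.           0.           1.        ]]
unit [(array([249., 163.]), 0.76, array([0.502, 0.215, 0.006]))]
(2553, 3) 0.05598312113517051 ((470.9925231933594, 209.66510009765625), (56.13477325439453, 44.17582702636719), 10.124167442321777)
(6640, 3) 0.0055030908166222026 ((499.8227844238281, 213.9049835205078), (183.5604705810547, 100.60124969482422), 10.140792846679688)
```

View pics/w2.png

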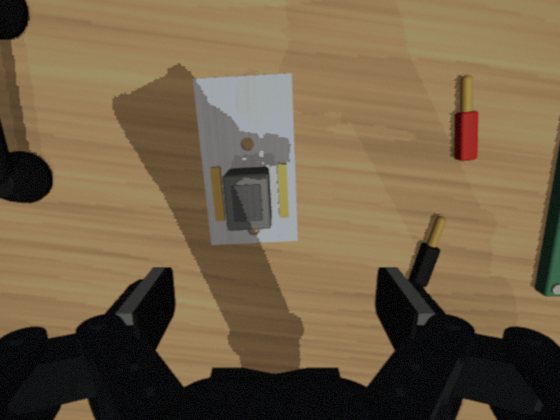

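```bash
python3 - <<'E'
from h import *
h=np.load("w2.npz");C=h["C"];px=h["px"]
hsv=cv2.cvtColor(px,cv2.COLOR_RGB2HSV)
m=(hsv[...,1]>130)&(hsv[...,0]>18)&(hsv[...,0]<35);m[:,300:]=0;m[:150]=0;m[235:]=0;m[:,:205]=0
print(m.sum(),np.percentile(C[m][:,2],[10,50,90]))
e=np.radians(10.1);u=np.array([np.cos(e),np.sin(e)]);n=np.array([-u[1],u[0]])
q=(C[m][:,:2]-[.5005,.2149]);print(np.percentile(q@u,[5,50,95]),np.percentile(q@n,[5,30,70,95]))
E
python3 -m creep '-0.007 0.013 -0.04 0.027 0.085;-0.008 0.0125 -0.04 0.026 0.085;0 0 -0.045 0 0.085;0 0 0 0 0.085;0 0 0 0 0.085'
```

```text
628 [0.01061789 0.01153646 0.01240635]
[-0.05588577 -0.03190668 -0.00306218] [-0.03867741 -0.03359984  0.03558958  0.03889726]
time: 5.9
eef_pos: [0.4721, 0.2082, 0.2817]
eef_rot: [[0.985, 0.171, 0.0], [0.171, -0.985, -0.001], [0.0, 0.001, -1.0]]
contact_force: [1.0, 0.3, 0.7]
gripper_width: 0.994
```

Run:
```python
from h import *
s=manip.sense()
p=manip.read_camera("wrist");save(p,"w3.png");C=cloud(p,s)
P=C[(C[...,2]>.05)&(C[...,2]<.062)&(C[...,0]>.4)&(C[...,0]<.54)&(abs(C[...,1]-.21)<.06)]
print(P.shape,np.median(P[:,2]),cv2.minAreaRect((P[:,:2]*1000).astype(np.float32)))
```

```text
(6173, 3) 0.055988502809537266 ((471.28460693359375, 209.54763793945312), (55.77664566040039, 44.12693786621094), 10.175418853759766)
```

View pics/w3.png

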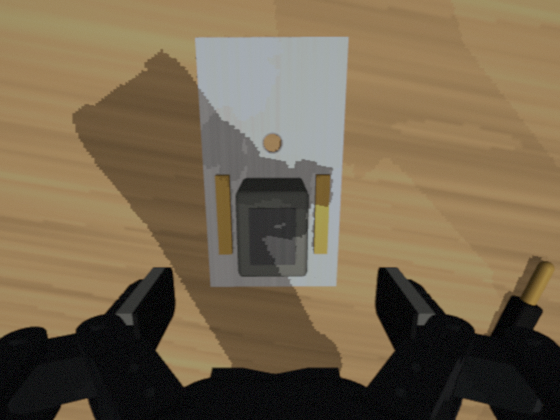

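```bash
python3 -m creep '-0.001 0.001 -0.04 0.005 0.085;0 0 -0.03 0 0.085;0 0 -0.018 0 0.085;0 0 0 0 0.085;0 0 0 0 0.085' 40; python3 -m creep '0 0 0 0 0.03;0 0 0 0 0.03;0 0 0 0 0.03;0 0 0 0 0.03;0 0 0 0 0.03' 60;python3 -m creep '0 0 0 0 0.03;0 0 0 0 0.03;0 0 0 0 0.03;0 0 0 0 0.03;0 0 0 0 0.03' 60
```

```text
time: 6.45
eef_pos: [0.4717, 0.2109, 0.1951]
eef_rot: [[0.984, 0.178, 0.004], [0.178, -0.984, 0.001], [0.004, -0.001, -1.0]]
contact_force: [0.2, 0.9, -0.4]
gripper_width: 0.997
time: 6.95
eef_pos: [0.4708, 0.2106, 0.1942]
eef_rot: [[0.984, 0.178, 0.002], [0.178, -0.984, -0.0], [0.002, 0.001, -1.0]]
contact_force: [-0.5, -0.8, 6.5]
gripper_width: 0.503
time: 7.45
eef_pos: [0.4708, 0.2106, 0.1942]
eef_rot: [[0.984, 0.178, 0.002], [0.178, -0.984, -0.0], [0.002, 0.001, -1.0]]
contact_force: [-1.0, -1.9, 7.0]
gripper_width: 0.504
```

```bash
python3 -m creep '0 0 0.02 0 0.03;0 0 0.03 0 0.03;0 -0.02 0.01 0 0.03;0 -0.04 0 0 0.03;0 -0.04 0 0 0.03' 60; python3 -m creep '0 -0.04 0 0 0.03;0 -0.04 0 0 0.03;0 -0.04 0 0 0.03;0 -0.03 0 -0.005 0.03;0 0 0 -0.005 0.03';python3 -m creep '0 0 0 0 0.03;0 0 0 0 0.03'
python3 - <<'E'
from h import *
s=manip.sense();print(s["eef_pos"],s["contact_force"])
p=manip.read_camera("wrist");save(p,"w4.png");C=cloud(p,s);np.savez("w4.npz",C=C,px=p["pixels"])
p=manip.read_camera("side");save(p,"s4.png")
E
```

```text
time: 7.95
eef_pos: [0.4694, 0.1099, 0.2529]
eef_rot: [[0.983, 0.181, -0.001], [0.181, -0.983, -0.0], [-0.001, 0.0, -1.0]]
contact_force: [0.8, -2.4, -5.3]
gripper_width: 0.505
time: 8.45
eef_pos: [0.4687, -0.0448, 0.2519]
eef_rot: [[0.987, 0.16, -0.003], [0.16, -0.987, -0.003], [-0.004, 0.003, -1.0]]
contact_force: [0.2, 0.4, -5.2]
gripper_width: 0.506
time: 8.65
eef_pos: [0.4697, -0.0383, 0.2526]
eef_rot: [[0.985, 0.171, -0.001], [0.171, -0.985, 0.001], [-0.001, -0.001, -1.0]]
contact_force: [-0.5, 1.2, -5.6]
gripper_width: 0.509
[ 0.46971716 -0.03825991  0.25255868] [-0.49718716  1.17937661 -5.60395545]
```

View pics/w4.png

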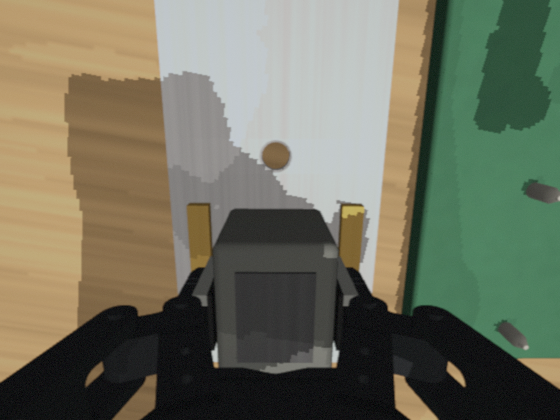

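View pics/s4.png

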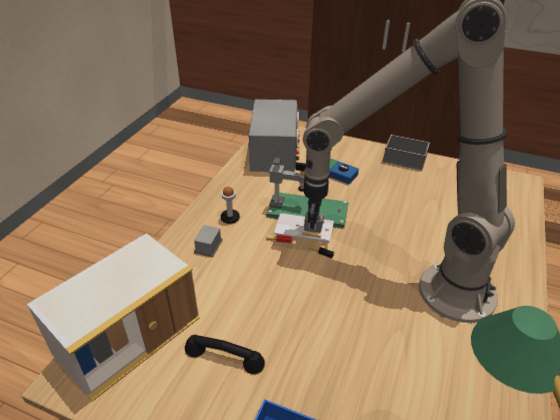

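Run:
```python
from h import *
h=np.load("w4.npz");C=h["C"];px=h["px"]
im=cv2.cvtColor(px,cv2.COLOR_RGB2BGR)
a=cv2.resize(im[170:220,500:560],None,fx=8,fy=8,interpolation=cv2.INTER_CUBIC)
b=cv2.resize(im[305:365,480:540],None,fx=8,fy=8,interpolation=cv2.INTER_CUBIC)
c=np.zeros((480,960,3),np.uint8);c[:400,:480]=a;c[:480,480:]=b
cv2.imwrite("pics/c4.png",cv2.resize(c,(800,400)))
hsv=cv2.cvtColor(px,cv2.COLOR_RGB2HSV)
m=(C[...,2]>.055)&(C[...,2]<.075);m[200:]=0
P=C[m];A=np.c_[P[:,:2],np.ones(len(P))];r=np.linalg.lstsq(A,P[:,2],rcond=None)[0];print("plane",r,np.median(P[:,2]))
P=C[m];print(cv2.minAreaRect((P[:,:2]*1000).astype(np.float32)))
# hole
hm=(hsv[...,1]>60);hm[:130]=0;hm[185:]=0;hm[:,:255]=0;hm[:,300:]=0
n,l,st,ce=cv2.connectedComponentsWithStats(hm.astype(np.uint8));k=1+np.argmax(st[1:,4]);print(st[k],ce[k])
# edges cover
```

```text
plane [-0.00318605  0.00069293  0.06536019] 0.06361408382032492
((541.7590942382812, -25.913536071777344), (84.60053253173828, 101.13179016113281), 9.79965591430664)
[263 143  26  26 542] [275.41143911 155.29704797]
```

View pics/c4.png

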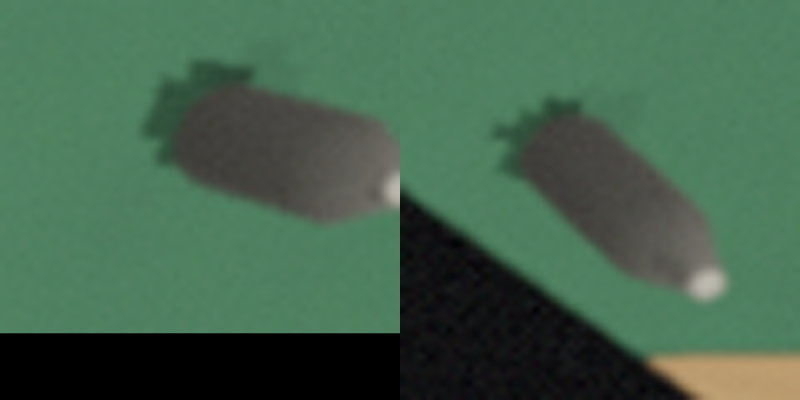

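Run:
```python
from h import *
s=manip.sense();p=manip.read_camera("wrist");print(s["eef_pos"])
t=ray(p,(525.9,347.6),.04,s);f=ray(p,(560.5,198.2),.04,s);b=ray(p,(504,326.7),.02,s)
# far base: center approx left end + r
fb=ray(p,(500+215/6.667,170+135/6.667),.02,s)
ho=ray(p,(276,156),.0636,s)
print("near tip",t,"base",b);print("far tip",f,"base",fb)
e=f-t;print(np.degrees(np.arctan2(e[1],e[0])),np.hypot(*e[:2]))
R=np.array(s["eef_rot"]);u=R[:2,0]/np.hypot(*R[:2,0])
print("hole",ho,"pred",s["eef_pos"][:2]+u*.052)
print("cov",(ho-s["eef_pos"])[:2]@u,(ho-s["eef_pos"])[:2]@np.array([-u[1],u[0]]))
print("delta hole->far pin",(f-ho)[:2],(fb-ho)[:2])
y=np.radians(9.6);v=np.array([np.cos(y),np.sin(y)])
print("far pin from near",t[:2]+v*.096)
```

```text
[ 0.46995892 -0.03799669  0.25273369]
near tip [ 0.42803277 -0.20464556  0.04      ] base [ 0.42914489 -0.20346731  0.02      ]
far tip [ 0.52244238 -0.1877601   0.04      ] base [ 0.5224171  -0.18679667  0.02      ]
10.14031173392171 0.09590772600805889
hole [ 0.52088093 -0.02974962  0.0636    ] pred [ 0.52118723 -0.02907142]
cov 0.05158184152150003 -0.000615563977526575
delta hole->far pin [ 0.00156145 -0.15801048] [ 0.00153617 -0.15704705]
far pin from near [ 0.52268839 -0.18863576]
```

```bash
python3 -m creep '0 -0.03 0 0 0.03;0 -0.03 0 0 0.03;0 -0.025 0 0 0.03;0 0 0 0 0.03;0 0 0 0 0.03'
python3 - <<'E'
from h import *
s=manip.sense();print(s["eef_pos"],s["contact_force"])
p=manip.read_camera("wrist");save(p,"w5.png");C=cloud(p,s);np.savez("w5.npz",C=C,px=p["pixels"])
p=manip.read_camera("side")
im=cv2.cvtColor(p["pixels"],cv2.COLOR_RGB2BGR)[100:270,240:400];cv2.imwrite("pics/s5.png",cv2.resize(im,None,fx=3.5,fy=3.5,interpolation=cv2.INTER_CUBIC))
E
```

```text
time: 9.3
eef_pos: [0.4701, -0.1241, 0.2527]
eef_rot: [[0.986, 0.169, -0.0], [0.169, -0.986, 0.0], [-0.0, -0.0, -1.0]]
contact_force: [0.1, 1.7, -5.1]
gripper_width: 0.51
[ 0.47013323 -0.12414451  0.25274493] [ 0.13844018  1.66174881 -5.11308087]
```

View pics/w5.png

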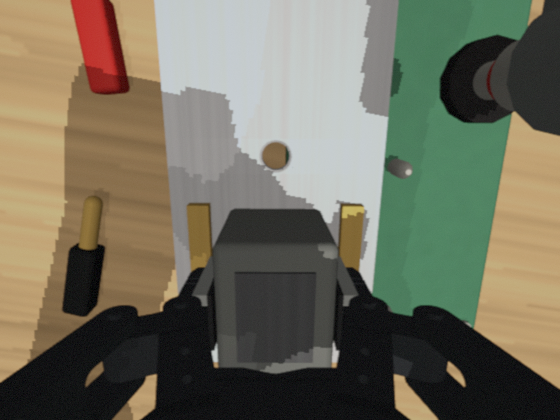

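View pics/s5.png

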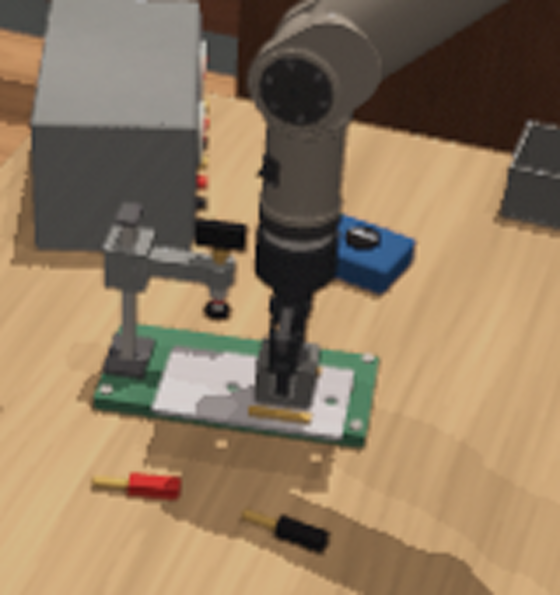

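Run:
```python
from h import *
h=np.load("w5.npz");im=cv2.cvtColor(h["px"],cv2.COLOR_RGB2BGR)
cv2.imwrite("pics/c5.png",cv2.resize(im[140:190,370:440],None,fx=8,fy=8,interpolation=cv2.INTER_CUBIC))
s=manip.sense();p=manip.read_camera("wrist")
f=ray(p,(407.5,171.5),.04,s);ho=ray(p,(276,156),.0636,s)
print(f,ho,(f-ho)[:2])
```

```text
[ 0.52258316 -0.18611208  0.04      ] [ 0.52122466 -0.11469345  0.0636    ] [ 0.00135849 -0.07141862]
```

View pics/c5.png

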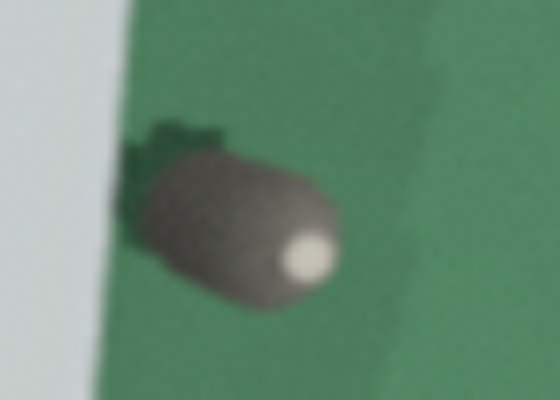

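```bash
python3 -m creep '0 -0.025 0 0 0.03;0 -0.025 0 0 0.03;0.001 -0.022 0 0 0.03;0 0 0 0 0.03;0 0 0 0 0.03'
python3 - <<'E'
from h import *
s=manip.sense();print(s["eef_pos"],s["contact_force"])
p=manip.read_camera("wrist");save(p,"w6.png");C=cloud(p,s);np.savez("w6.npz",C=C,px=p["pixels"])
im=cv2.cvtColor(p["pixels"],cv2.COLOR_RGB2BGR)
cv2.imwrite("pics/c6.png",cv2.resize(im[130:180,240:310],None,fx=8,fy=8,interpolation=cv2.INTER_CUBIC))
E
```

```text
time: 9.95
eef_pos: [0.4713, -0.1957, 0.2528]
eef_rot: [[0.986, 0.169, -0.0], [0.169, -0.986, 0.001], [0.0, -0.001, -1.0]]
contact_force: [-0.2, 0.7, -4.7]
gripper_width: 0.505
[ 0.47125081 -0.19572716  0.25276828] [-0.21664685  0.68665956 -4.73876978]
```

View pics/w6.png

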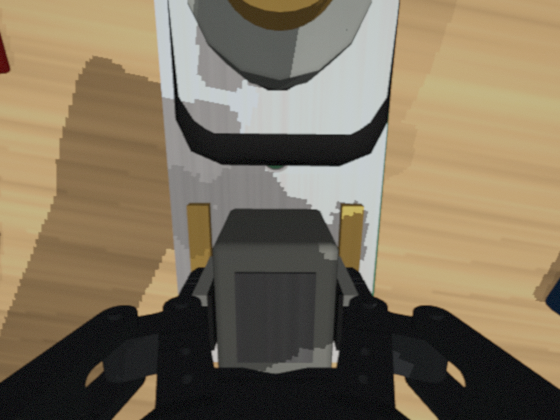

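View pics/c6.png

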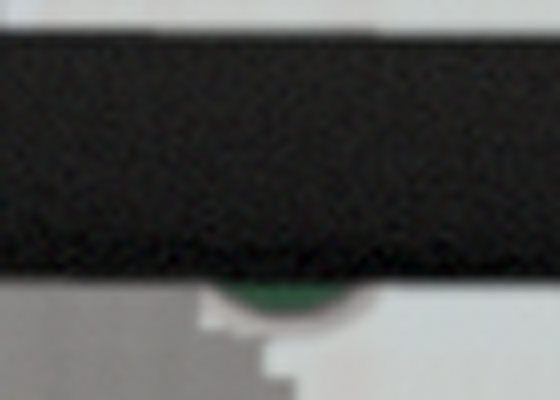

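```bash
python3 -m creep '0 -0.0006 -0.008 0 0.03;0 0 -0.008 0 0.03;0 0 -0.004 0 0.03;0 0 -0.004 0 0.03;0 0 0 0 0.03';python3 -m creep '0 0 -0.003 0 0.03;0 0 -0.003 0 0.03;0 0 0 0 0.03'
```

```text
time: 10.5
eef_pos: [0.4708, -0.1967, 0.2281]
eef_rot: [[0.986, 0.169, -0.001], [0.169, -0.986, 0.001], [-0.001, -0.001, -1.0]]
contact_force: [-0.1, 0.1, -5.6]
gripper_width: 0.503
time: 10.8
eef_pos: [0.4709, -0.197, 0.2225]
eef_rot: [[0.986, 0.169, -0.001], [0.169, -0.986, 0.0], [-0.001, -0.0, -1.0]]
contact_force: [0.7, -0.2, -5.8]
gripper_width: 0.505
```

```bash
python3 -m creep '0 0 -0.003 0 0.03;0 0 -0.003 0 0.03;0 0 -0.002 0 0.03;0 0 0 0 0.03;0 0 0 0 0.03'
```

```text
time: 11.3
eef_pos: [0.4711, -0.197, 0.2148]
eef_rot: [[0.986, 0.169, -0.0], [0.169, -0.986, -0.0], [-0.0, 0.0, -1.0]]
contact_force: [0.3, -0.6, -5.5]
gripper_width: 0.507
```

```bash
python3 -m creep '0 0 -0.001 0 0.03;0 0 0 0 0.03;0 0 0 0 0.03';python3 -m creep '0 0 -0.001 0 0.03;0 0 0 0 0.03;0 0 0 0 0.03'
```

```text
time: 11.6
eef_pos: [0.4712, -0.197, 0.2142]
eef_rot: [[0.986, 0.169, 0.0], [0.169, -0.986, -0.0], [0.0, 0.0, -1.0]]
contact_force: [-2.0, -0.2, -0.7]
gripper_width: 0.508
time: 11.9
eef_pos: [0.4713, -0.1969, 0.2142]
eef_rot: [[0.986, 0.169, -0.0], [0.169, -0.986, -0.001], [-0.0, 0.001, -1.0]]
contact_force: [-5.6, 1.5, 9.5]
gripper_width: 0.511
```

```bash
python3 -m creep '0 0 0 0 0.06;0 0 0 0 0.085;0 0 0 0 0.085;0 0 0 0 0.085;0 0 0 0 0.085';python3 -m creep '0 0 0.02 0 0.085;0 0 0.04 0 0.085;0 0 0.045 0 0.085;0 0 0.045 0 0.085;0 0 0 0 0.085'
python3 - <<'E'
from h import *
s=manip.sense();print(s["eef_pos"],s["joint_pos"])
p=manip.read_camera("wrist");save(p,"w7.png");C=cloud(p,s);np.savez("w7.npz",C=C,px=p["pixels"])
P=C[(C[...,2]>.07)&(C[...,2]<.083)&(C[...,0]>.4)&(C[...,0]<.54)&(abs(C[...,1]+.2)<.06)]
print(P.shape,np.median(P[:,2]),cv2.minAreaRect((P[:,:2]*1000).astype(np.float32)))
A=np.c_[P[:,:2],np.ones(len(P))];print(np.linalg.lstsq(A,P[:,2],rcond=None)[0])
q=manip.read_camera("side")
im=cv2.cvtColor(q["pixels"],cv2.COLOR_RGB2BGR)[140:240,255:365];cv2.imwrite("pics/s7.png",cv2.resize(im,None,fx=5.5,fy=5.5,interpolation=cv2.INTER_CUBIC))
E
```

```text
time: 12.4
eef_pos: [0.4712, -0.197, 0.2128]
eef_rot: [[0.986, 0.169, 0.0], [0.169, -0.986, -0.0], [0.0, 0.0, -1.0]]
contact_force: [-0.0, -0.1, -0.6]
gripper_width: 0.994
time: 12.9
eef_pos: [0.4735, -0.1973, 0.3693]
eef_rot: [[0.986, 0.169, 0.012], [0.169, -0.986, -0.005], [0.011, 0.007, -1.0]]
contact_force: [1.6, -0.3, 0.6]
gripper_width: 0.999
[ 0.47352883 -0.19732623  0.3692701 ] [ 41.14689421  11.72320081 -26.54082981 108.71340173   6.14910253
  60.16283028 -68.19601938]
(3607, 3) 0.07598365003771596 ((471.619140625, -196.89834594726562), (55.3889045715332, 44.04444885253906), 9.807753562927246)
[-0.00987717 -0.00136544  0.08037238]
```

View pics/w7.png

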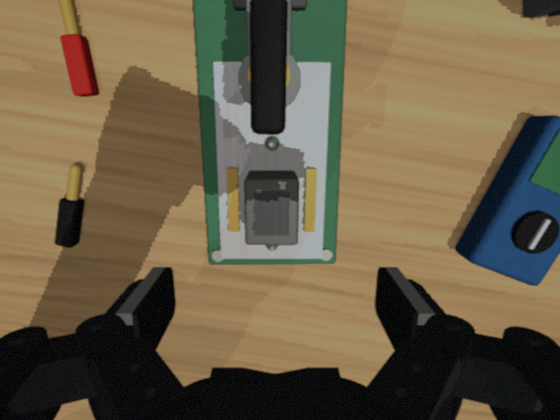

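View pics/s7.png

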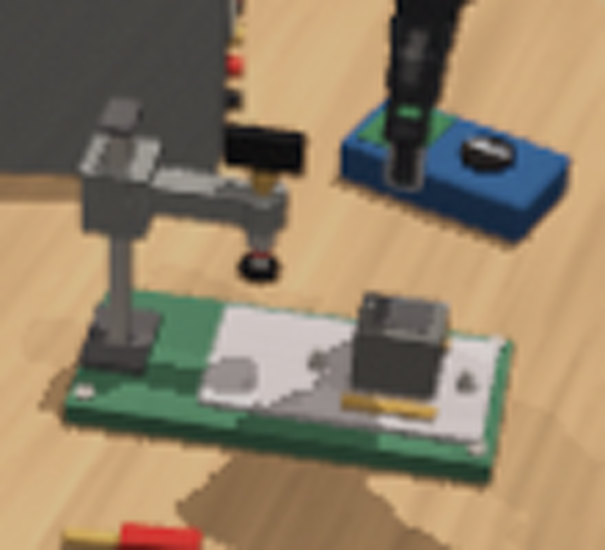

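```bash
python3 -m creep '0 0 0.04 0 0.085;0.03 0.005 0.01 0 0.085;0.03 0.005 0 0 0.085;0.028 0.006 0 0 0.085;0 0 0 0 0.085'
python3 - <<'E'
from h import *
h=np.load("w7.npz");C=h["C"]
m=(C[...,2]>.16)&(C[...,2]<.24)&(h["px"].max(-1)<70)&(C[...,0]>.5)&(C[...,0]<.62)&(abs(C[...,1]+.18)<.06)
P=C[m];z=np.percentile(P[:,2],60);P=P[P[:,2]>z-.004];print(len(P),np.median(P[:,2]),cv2.minAreaRect((P[:,:2]*1000).astype(np.float32)))
s=manip.sense();print(s["eef_pos"],s["joint_pos"])
p=manip.read_camera("wrist");save(p,"w8.png");C=cloud(p,s)
m=(C[...,2]>.16)&(C[...,2]<.24)&(p["pixels"].max(-1)<70)&(C[...,0]>.5)&(C[...,0]<.62)&(abs(C[...,1]+.18)<.06)
P=C[m];z=np.percentile(P[:,2],60);P=P[P[:,2]>z-.004];print(len(P),np.median(P[:,2]),cv2.minAreaRect((P[:,:2]*1000).astype(np.float32)))
E
```

```text
time: 13.5
eef_pos: [0.5614, -0.1791, 0.4104]
eef_rot: [[0.985, 0.173, -0.001], [0.173, -0.985, 0.004], [-0.001, -0.004, -1.0]]
contact_force: [-0.4, 0.0, 0.1]
gripper_width: 0.996
4759 0.20115120354836463 ((560.4290161132812, -181.0237579345703), (47.51609802246094, 14.068211555480957), 8.899970054626465)
[ 0.56138486 -0.17914802  0.41036148] [ 35.75635047  18.08312035 -27.81278256  95.563251     8.74383199
  68.66014481 -74.14159036]
2005 0.20104519967006315 ((561.7862548828125, -180.92041015625), (49.701839447021484, 13.7957763671875), 9.378796577453613)
```

View pics/w8.png

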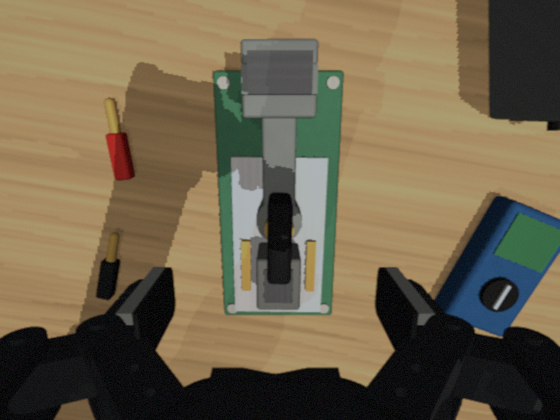

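```bash
python3 -m creep '0 -0.001 -0.03 -0.005 0.085;0 -0.001 -0.025 0 0.085;0 0 -0.012 0 0.085;0 0 0 0 0.085;0 0 0 0 0.05' 60;python3 -m creep '0 0 0 0 0.01;0 0 0 0 0.01;0 0 0 0 0.01;0 0 0 0 0.01;0 0 0 0 0.01' 60;python3 -m creep '0 0 0 0 0.01;0 0 0 0 0.01;0 0 0 0 0.01;0 0 0 0 0.01;0 0 0 0 0.01' 60
```

```text
time: 14.05
eef_pos: [0.559, -0.1832, 0.3462]
eef_rot: [[0.986, 0.164, 0.0], [0.164, -0.986, -0.0], [0.0, 0.0, -1.0]]
contact_force: [0.4, 0.2, 0.1]
gripper_width: 0.853
time: 14.55
eef_pos: [0.5592, -0.1822, 0.3464]
eef_rot: [[0.986, 0.165, 0.0], [0.165, -0.986, 0.001], [0.0, -0.001, -1.0]]
contact_force: [-2.0, 1.4, 2.5]
gripper_width: 0.15
time: 15.05
eef_pos: [0.5592, -0.1825, 0.3459]
eef_rot: [[0.986, 0.165, 0.0], [0.165, -0.986, 0.001], [0.0, -0.001, -1.0]]
contact_force: [-0.6, 3.1, 3.8]
gripper_width: 0.151
```

```bash
python3 -m creep '0 0 -0.01 0 0.01;0 0 -0.01 0 0.01;0 0 -0.01 0 0.01;0 0 -0.01 0 0.01;0 0 0 0 0.01';python3 -m creep '0 0 -0.01 0 0.01;0 0 -0.008 0 0.01;0 0 -0.003 0 0.01;0 0 0 0 0.01;0 0 0 0 0.01'
```

```text
time: 15.55
eef_pos: [0.5591, -0.1828, 0.3039]
eef_rot: [[0.986, 0.164, -0.0], [0.164, -0.986, 0.001], [-0.0, -0.001, -1.0]]
contact_force: [2.5, 3.5, -2.9]
gripper_width: 0.149
time: 16.05
eef_pos: [0.5591, -0.1828, 0.2844]
eef_rot: [[0.986, 0.164, -0.0], [0.164, -0.986, 0.0], [0.0, -0.0, -1.0]]
contact_force: [2.3, 4.3, -1.8]
gripper_width: 0.154
```

```bash
python3 -m creep '0 0 -0.003 0 0.01;0 0 -0.002 0 0.01;0 0 0 0 0.01;0 0 0 0 0.01';python3 -m creep '0 0 -0.001 0 0.01;0 0 -0.001 0 0.01;0 0 0 0 0.01';python3 -m creep '0 0 -0.001 0 0.01;0 0 -0.001 0 0.01;0 0 0 0 0.01'
```

```text
time: 16.45
eef_pos: [0.5592, -0.1828, 0.28]
eef_rot: [[0.986, 0.164, 0.0], [0.164, -0.986, -0.0], [0.0, 0.0, -1.0]]
contact_force: [1.4, 4.7, 2.7]
gripper_width: 0.145
time: 16.75
eef_pos: [0.5593, -0.1828, 0.2788]
eef_rot: [[0.986, 0.164, 0.0], [0.164, -0.986, -0.0], [0.0, 0.0, -1.0]]
contact_force: [-1.8, 5.3, 7.1]
gripper_width: 0.153
time: 17.05
eef_pos: [0.5594, -0.1828, 0.2775]
eef_rot: [[0.986, 0.164, 0.0], [0.164, -0.986, -0.001], [0.0, 0.001, -1.0]]
contact_force: [-2.4, 4.7, 10.9]
gripper_width: 0.149
```

```bash
python3 -m creep '0 0 -0.001 0 0.01;0 0 -0.001 0 0.01;0 0 0 0 0.01;0 0 0 0 0.01';python3 -m creep '0 0 -0.001 0 0.01;0 0 -0.001 0 0.01;0 0 0 0 0.01;0 0 0 0 0.01'
python3 - <<'E'
from h import *
s=manip.sense();print(s["eef_pos"],s["joint_pos"])
q=manip.read_camera("side")
im=cv2.cvtColor(q["pixels"],cv2.COLOR_RGB2BGR)[140:240,255:365];cv2.imwrite("pics/s9.png",cv2.resize(im,None,fx=5.5,fy=5.5,interpolation=cv2.INTER_CUBIC))
E
```

```text
time: 17.45
eef_pos: [0.5594, -0.1828, 0.2762]
eef_rot: [[0.986, 0.164, 0.001], [0.164, -0.986, -0.001], [0.0, 0.001, -1.0]]
contact_force: [-3.5, 6.0, 15.4]
gripper_width: 0.15
time: 17.85
eef_pos: [0.5595, -0.1827, 0.275]
eef_rot: [[0.986, 0.164, 0.001], [0.164, -0.986, -0.001], [0.0, 0.001, -1.0]]
contact_force: [-4.9, 6.2, 19.7]
gripper_width: 0.152
[ 0.55953805 -0.18271695  0.27495834] [ 34.11383214  25.68435923 -25.88165701 103.69995637  13.66219742
  53.64267407 -78.25842656]
```

View pics/s9.png

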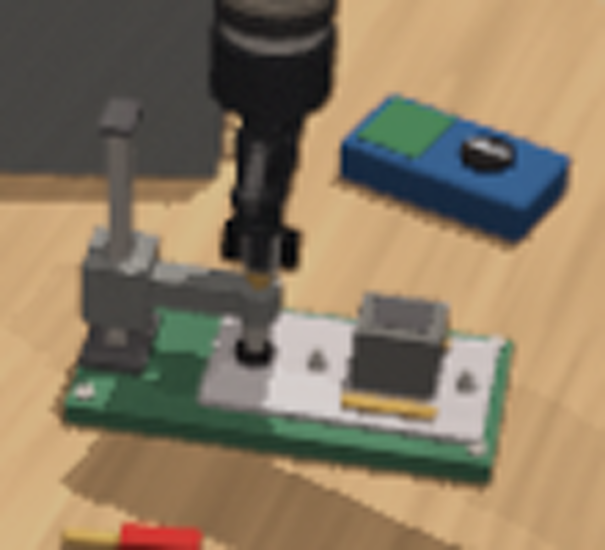

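```bash
python3 -m creep '0 0 0 0 0.03;0 0 0 0 0.04;0 0 0.002 0 0.04;0.0023 0.0015 0 0 0.04;0 0 0 0 0.04'
python3 - <<'E'
from h import *
s=manip.sense();print(s["eef_pos"],s["contact_force"])
p=manip.read_camera("wrist");save(p,"w10.png");C=cloud(p,s)
m=(C[...,2]>.1)&(C[...,2]<.16)&(p["pixels"].max(-1)<70)&(C[...,0]>.5)&(C[...,0]<.62)&(abs(C[...,1]+.18)<.03)
P=C[m];print(len(P),np.percentile(P[:,2],[10,50,90]),cv2.minAreaRect((P[:,:2]*1000).astype(np.float32)))
E
```

```text
time: 18.4
eef_pos: [0.5612, -0.1816, 0.2732]
eef_rot: [[0.986, 0.164, -0.001], [0.164, -0.986, -0.0], [-0.001, 0.0, -1.0]]
contact_force: [0.1, -0.1, -0.5]
gripper_width: 0.469
[ 0.56121922 -0.18160991  0.27323588] [ 0.12221381 -0.14302579 -0.45137357]
10105 [0.1184364  0.1323209  0.15214958] ((565.8591918945312, -183.63246154785156), (48.07258605957031, 57.21201705932617), 38.28921890258789)
```

View pics/w10.png

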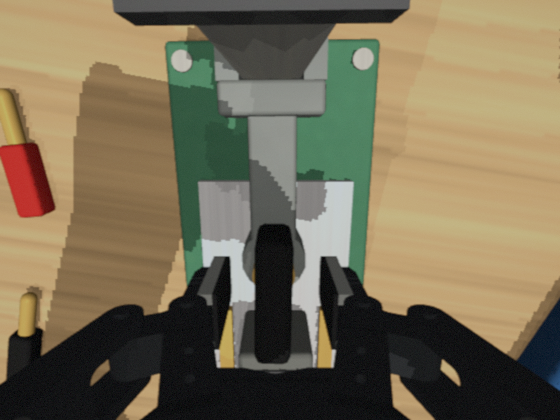

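Run:
```python
from h import *
s=manip.sense()
p=manip.read_camera("wrist");C=cloud(p,s)
m=np.zeros((420,560),bool);m[222:365,250:300]=1
z=C[...,2]
print(np.histogram(z[m],bins=np.arange(.1,.16,.004)))
m&=(p["pixels"].max(-1)<70)&(z>.123)&(z<.14)
P=C[m];print(len(P),np.percentile(P[:,2],[10,50,90]),cv2.minAreaRect((P[:,:2]*1000).astype(np.float32)))
```

```text
(array([   5,   83,   88,   95,  115,  113,  132, 2076, 2466,    0,    0,
          0,    0,    0]), array([0.1  , 0.104, 0.108, 0.112, 0.116, 0.12 , 0.124, 0.128, 0.132,
       0.136, 0.14 , 0.144, 0.148, 0.152, 0.156]))
4646 [0.13030876 0.13206607 0.13303379] ((563.3890991210938, -180.77764892578125), (50.09025955200195, 13.958216667175293), 8.876277923583984)
```

```bash
python3 -m creep '0.0015 0.0007 0.003 0 0.03;0 0 0 0 0.01;0 0 0 0 0.01;0 0 0 0 0.01;0 0 0 0 0.01' 70;python3 -m creep '0 0 0 -0.05 0.01;0 0 0 -0.1 0.01;0 0 -0.0003 -0.1 0.01;0 0 -0.0003 -0.1 0.01;0 0 0 0 0.01'; python3 -c "
from rig import manip;print(manip.sense()['joint_pos'])"
```

```text
time: 19.0
eef_pos: [0.5631, -0.1808, 0.2772]
eef_rot: [[0.986, 0.164, 0.001], [0.164, -0.986, -0.0], [0.001, 0.0, -1.0]]
contact_force: [-0.6, -0.2, 2.5]
gripper_width: 0.152
time: 19.5
eef_pos: [0.5631, -0.1812, 0.2765]
eef_rot: [[0.983, -0.184, 0.001], [-0.184, -0.983, -0.001], [0.001, 0.001, -1.0]]
contact_force: [0.5, -1.4, 1.4]
gripper_width: 0.153
[ 30.4945886   25.25547553 -21.53585424 103.32366653  11.33261767
  53.45730776 -96.53627228]
```

```bash
python3 -m creep '0 0 0 0 0.03;0 0 0 0 0.085;0 0 0 0 0.085;0 0 0.02 0 0.085;0 0 0.025 0 0.085'; python3 -m creep '0 0 0 0.145 0.085;0 0 0 0.145 0.085;0 0 0 0.145 0.085;0 0 0 0.145 0.085;0 0 0 0.145 0.085'; python3 -m creep '0 0 0 0.145 0.085;0 0 0 0.145 0.085;0 0 0 0.145 0.085;0 0 0 0.145 0.085;0 0 0 0.145 0.085'; python3 -m creep '0 0 0 0.145 0.085;0 0 0 0.145 0.085;0 0 0 0.145 0.085;0 0 0 0.145 0.085;0 0 0 0.145 0.085'; python3 -m creep '0 0 0 0.145 0.085;0 0 0 0.145 0.085;0 0 0 0.145 0.085;0 0 0 0.145 0.085;0 0 0 0.145 0.085'; python3 -m creep '0 0 0 0.145 0.085;0 0 0 0.09 0.085;0 0 0 0 0.085;0 0 0 0 0.085';python3 - <<'E'
from h import *
s=manip.sense();print(s["joint_pos"])
R=s["eef_rot"];print(np.degrees(np.arctan2(R[1][0],R[0][0])))
p=manip.read_camera("wrist");save(p,"w11.png");C=cloud(p,s);np.savez("w11.npz",C=C,px=p["pixels"])
E
```

```text
time: 20.0
eef_pos: [0.5621, -0.1806, 0.3202]
eef_rot: [[0.983, -0.183, -0.004], [-0.183, -0.983, 0.001], [-0.004, -0.001, -1.0]]
contact_force: [0.0, -1.0, 0.4]
gripper_width: 0.98
time: 20.5
eef_pos: [0.5627, -0.1807, 0.321]
eef_rot: [[0.854, 0.52, -0.001], [0.52, -0.854, 0.0], [-0.0, -0.001, -1.0]]
contact_force: [0.2, -0.1, 0.1]
gripper_width: 0.995
time: 21.0
eef_pos: [0.5627, -0.1808, 0.321]
eef_rot: [[0.295, 0.956, -0.0], [0.956, -0.295, 0.0], [0.0, -0.001, -1.0]]
contact_force: [-0.2, 0.7, -0.7]
gripper_width: 0.999
time: 21.5
eef_pos: [0.5627, -0.1808, 0.321]
eef_rot: [[-0.413, 0.911, -0.001], [0.911, 0.413, 0.0], [0.001, -0.0, -1.0]]
contact_force: [0.1, 0.1, 0.1]
gripper_width: 0.994
time: 22.0
eef_pos: [0.5626, -0.1809, 0.3211]
eef_rot: [[-0.913, 0.408, -0.001], [0.408, 0.913, 0.0], [0.001, 0.0, -1.0]]
contact_force: [-0.2, 0.7, 0.1]
gripper_width: 0.995
time: 22.4
eef_pos: [0.5627, -0.1809, 0.321]
eef_rot: [[-0.981, 0.192, -0.0], [0.192, 0.981, 0.0], [0.001, 0.0, -1.0]]
contact_force: [-0.8, 0.5, 0.4]
gripper_width: 0.997
[ 57.7473383   32.36920322 -60.11184674 100.49053783  30.65934983
  65.42960742  67.02546854]
168.9036035367204
```

View pics/w11.png

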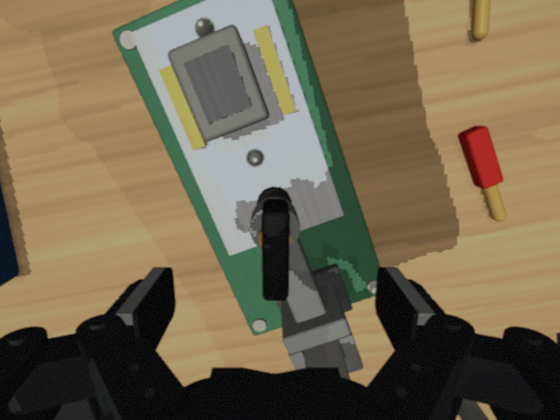

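```bash
python3 - <<'E'
from h import *
h=np.load("w11.npz");C=h["C"];px=h["px"];z=C[...,2]
m=np.zeros((420,560),bool);m[180:305,250:305]=1
m&=(px.max(-1)<60)&(z>.12)&(z<.14)
P=C[m];print(len(P),np.percentile(P[:,2],[10,50,90]),cv2.minAreaRect((P[:,:2]*1000).astype(np.float32)))
E
python3 -m creep '0 0 -0.02 0 0.085;0 0 -0.018 0 0.085;0 0 -0.006 0 0.085;0 0 0 0 0.085'
```

```text
2505 [0.12966248 0.13134768 0.1323506 ] ((562.3853149414062, -180.6406707763672), (13.97799015045166, 50.17777633666992), 79.3578872680664)
time: 22.85
eef_pos: [0.5624, -0.1807, 0.2759]
eef_rot: [[-0.982, 0.191, -0.003], [0.191, 0.982, 0.001], [0.003, 0.0, -1.0]]
contact_force: [-0.2, -0.5, -0.8]
gripper_width: 0.995
```

```bash
python3 -m creep '0 0 0 0 0.05;0 0 0 0 0.01;0 0 0 0 0.01;0 0 0 0 0.01;0 0 0 0 0.01' 70;python3 -m creep '0 0 0 0 0.01;0 0 0 -0.1 0.01;0 0 -0.0003 -0.14 0.01;0 0 -0.0003 -0.14 0.01;0 0 -0.0003 -0.14 0.01'; python3 -m creep '0 0 -0.0003 -0.14 0.01;0 0 -0.0003 -0.14 0.01;0 0 -0.0003 -0.14 0.01;0 0 -0.0003 -0.14 0.01;0 0 0 0 0.01' ; python3 -c "
from rig import manip;print(manip.sense()['joint_pos'])"
```

```text
time: 23.35
eef_pos: [0.5629, -0.1811, 0.2777]
eef_rot: [[-0.982, 0.191, -0.0], [0.191, 0.982, -0.001], [-0.0, -0.001, -1.0]]
contact_force: [-2.4, 0.5, 6.7]
gripper_width: 0.15
time: 23.85
eef_pos: [0.5626, -0.1813, 0.2766]
eef_rot: [[-0.754, 0.657, -0.001], [0.657, 0.754, -0.002], [-0.0, -0.002, -1.0]]
contact_force: [-0.5, -0.4, 2.2]
gripper_width: 0.15
time: 24.35
eef_pos: [0.5623, -0.1814, 0.2752]
eef_rot: [[-0.295, 0.956, -0.002], [0.956, 0.295, -0.003], [-0.002, -0.003, -1.0]]
contact_force: [-1.7, -2.4, 3.3]
gripper_width: 0.15
[ 46.98022215  29.85588711 -43.85588779 102.97807966  24.45354186
  57.15745355  10.43270938]
```

```bash
python3 -m creep '0 0 -0.0003 -0.14 0.01;0 0 -0.0003 -0.14 0.01;0 0 -0.0003 -0.14 0.01;0 0 -0.0003 -0.14 0.01;0 0 -0.0003 -0.14 0.01'; python3 -m creep '0 0 -0.0003 -0.14 0.01;0 0 -0.0003 -0.14 0.01;0 0 -0.0003 -0.14 0.01;0 0 -0.0003 -0.14 0.01;0 0 0 0 0.01' ; python3 -c "
from rig import manip;s=manip.sense();print(s['joint_pos'],s['torque'])"
```

```text
time: 24.85
eef_pos: [0.5619, -0.1811, 0.2738]
eef_rot: [[0.392, 0.92, -0.004], [0.92, -0.392, -0.001], [-0.003, -0.004, -1.0]]
contact_force: [-3.6, -0.9, 7.6]
gripper_width: 0.148
time: 25.35
eef_pos: [0.5621, -0.1807, 0.273]
eef_rot: [[0.819, 0.574, -0.004], [0.574, -0.819, -0.001], [-0.004, -0.002, -1.0]]
contact_force: [-4.6, -0.1, 8.5]
gripper_width: 0.15
[ 35.26426363  26.36058648 -27.83293433 103.38972283  14.92257109
  54.10332697 -53.98126368] [-0.1345597   1.80625873 -0.04327469]
```

```bash
python3 -m creep '0 0 0 -0.14 0.01;0 0 -0.0001 -0.14 0.01;0 0 -0.0001 -0.14 0.01;0 0 -0.0002 -0.14 0.01;0 0 -0.0002 -0.14 0.01'; python3 -m creep '0 0 -0.0002 -0.14 0.01;0 0 -0.0002 -0.14 0.01;0 0 -0.0002 -0.14 0.01;0 0 -0.0002 -0.14 0.01;0 0 0 0 0.01'
python3 - <<'E'
from h import *
s=manip.sense();print(s['joint_pos'],s['torque'])
q=manip.read_camera("side")
im=cv2.cvtColor(q["pixels"],cv2.COLOR_RGB2BGR)[140:240,255:365];cv2.imwrite("pics/s12.png",cv2.resize(im,None,fx=5.5,fy=5.5,interpolation=cv2.INTER_CUBIC))
E
```

```text
time: 25.85
eef_pos: [0.562, -0.1806, 0.2725]
eef_rot: [[0.996, -0.092, -0.004], [-0.092, -0.996, -0.0], [-0.004, 0.0, -1.0]]
contact_force: [-5.1, -0.5, 10.7]
gripper_width: 0.154
time: 26.35
eef_pos: [0.5621, -0.1804, 0.2721]
eef_rot: [[0.797, -0.604, -0.004], [-0.604, -0.797, 0.0], [-0.004, 0.003, -1.0]]
contact_force: [-6.1, 1.0, 12.5]
gripper_width: 0.151
[  23.23477523   24.69299617  -12.2450648   103.76568812    6.47227409
   52.46428523 -119.07974855] [ 0.029125    2.23404583 -0.08096832]
```

View pics/s12.png

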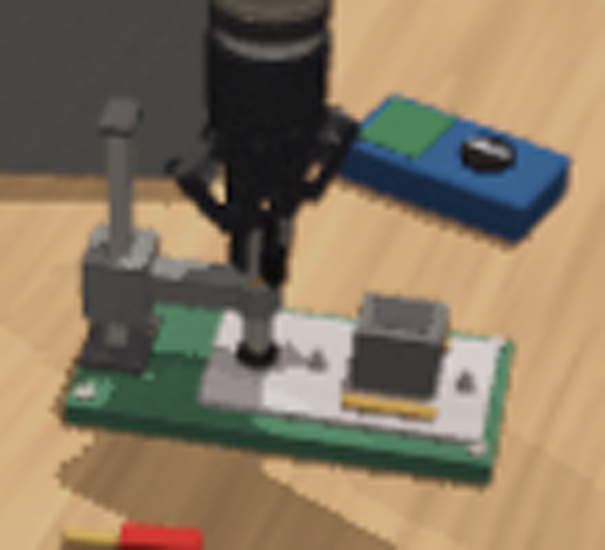

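```bash
python3 -m creep '0 0 0 -0.14 0.01;0 0 0 -0.14 0.01;0 0 0 -0.14 0.01;0 0 0 -0.12 0.01;0 0 0 0 0.01'
python3 - <<'E'
from h import *
s=manip.sense();print(s['joint_pos'],s['torque'])
E
```

```text
time: 26.9
eef_pos: [0.5621, -0.1803, 0.2722]
eef_rot: [[0.373, -0.928, -0.004], [-0.928, -0.373, 0.001], [-0.002, 0.004, -1.0]]
contact_force: [-6.2, 0.8, 12.7]
gripper_width: 0.149
[  18.04471474   24.40130687   -5.62933003  103.91074606    2.96681048
   52.0764973  -147.01460306] [ 0.22871887  2.2459484  -0.07013005]
```

```bash
python3 -m creep '0 0 0 0 0.03;0 0 0 0 0.06;0 0 0 0 0.06;0 0 0 0 0.06;0 0 0 0 0.06' ;python3 -m creep '0 0 0.03 0 0.06;0 0 0.04 0 0.06;0 0 0.04 0 0.06;-0.03 0.03 0.02 0 0.06;-0.04 -0.02 0.01 0 0.06';python3 -m creep '-0.04 -0.02 0 0.14 0.06;-0.04 -0.02 0 0.14 0.06;-0.02 0 0 0.14 0.06;0 0 0 0 0.06;0 0 0 0 0.06'
python3 - <<'E'
from h import *
s=manip.sense();print(s['eef_pos'],s['contact_force'])
q=manip.read_camera("side")
im=cv2.cvtColor(q["pixels"],cv2.COLOR_RGB2BGR)[140:240,255:365];cv2.imwrite("pics/s13.png",cv2.resize(im,None,fx=5.5,fy=5.5,interpolation=cv2.INTER_CUBIC))
p=manip.read_camera("wrist");save(p,"w13.png");C=cloud(p,s);np.savez("w13.npz",C=C,px=p["pixels"])
E
```

```text
time: 27.4
eef_pos: [0.5626, -0.1809, 0.2704]
eef_rot: [[0.372, -0.928, -0.001], [-0.928, -0.372, 0.0], [-0.001, 0.001, -1.0]]
contact_force: [-0.0, -0.5, -0.6]
gripper_width: 0.704
time: 27.9
eef_pos: [0.4949, -0.1645, 0.4133]
eef_rot: [[0.382, -0.924, 0.005], [-0.924, -0.382, 0.003], [-0.001, -0.006, -1.0]]
contact_force: [-0.2, -0.3, -0.3]
gripper_width: 0.695
time: 28.4
eef_pos: [0.3931, -0.2107, 0.4112]
eef_rot: [[0.717, -0.698, 0.001], [-0.698, -0.717, -0.0], [0.001, -0.001, -1.0]]
contact_force: [0.2, 1.1, 0.1]
gripper_width: 0.705
[ 0.39310333 -0.21068701  0.41123643] [0.17096167 1.1354055  0.11755689]
```

View pics/s13.png

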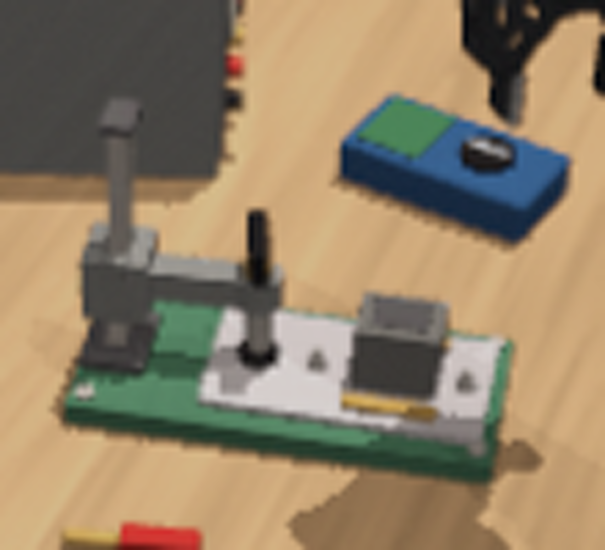

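View pics/w13.png

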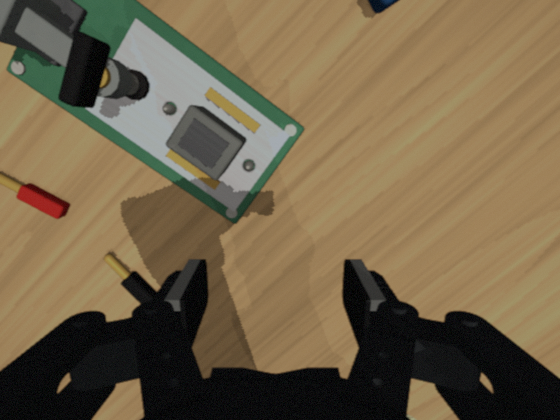

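Run:
```python
from h import *
h=np.load("w13.npz");C=h["C"];px=h["px"];im=cv2.cvtColor(px,cv2.COLOR_RGB2BGR)
cv2.imwrite("pics/c13.png",cv2.resize(im[30:130,60:190],None,fx=6,fy=6,interpolation=cv2.INTER_CUBIC))
hsv=cv2.cvtColor(px[30:130,60:190],cv2.COLOR_RGB2HSV);print("red",(((hsv[...,0]<8)|(hsv[...,0]>172))&(hsv[...,1]>120)&(hsv[...,2]>60)).sum())
z=C[...,2]
P=C[(z>.07)&(z<.083)&(C[...,0]>.42)&(C[...,0]<.52)&(abs(C[...,1]+.2)<.05)]
print(len(P),np.median(P[:,2]),cv2.minAreaRect((P[:,:2]*1000).astype(np.float32)))
P=C[(px.max(-1)<60)&(z>.1)&(z<.16)&(C[...,0]>.52)&(C[...,0]<.62)&(abs(C[...,1]+.18)<.05)]
zt=np.percentile(P[:,2],70);print(len(P),zt);P=P[P[:,2]>zt-.006];print(cv2.minAreaRect((P[:,:2]*1000).astype(np.float32)))
w=(px.min(-1)>130)&(abs(z-.026)<.008)&(C[...,0]>.42)&(C[...,0]<.6);P=C[w];A=np.c_[P[:,:2]-P[:,:2].mean(0),np.ones(len(P))];print("plate",len(P),np.linalg.lstsq(A,P[:,2],rcond=None)[0])
```

```text
red 0
3181 0.07603632461958121 ((470.5902099609375, -197.41566467285156), (55.904457092285156, 44.39841079711914), 9.485260009765625)
2613 0.1266327169983099
((562.3124389648438, -181.58096313476562), (15.153827667236328, 49.37321472167969), 21.73069953918457)
plate 10197 [0.00091632 0.00128701 0.02557429]
```

View pics/c13.png

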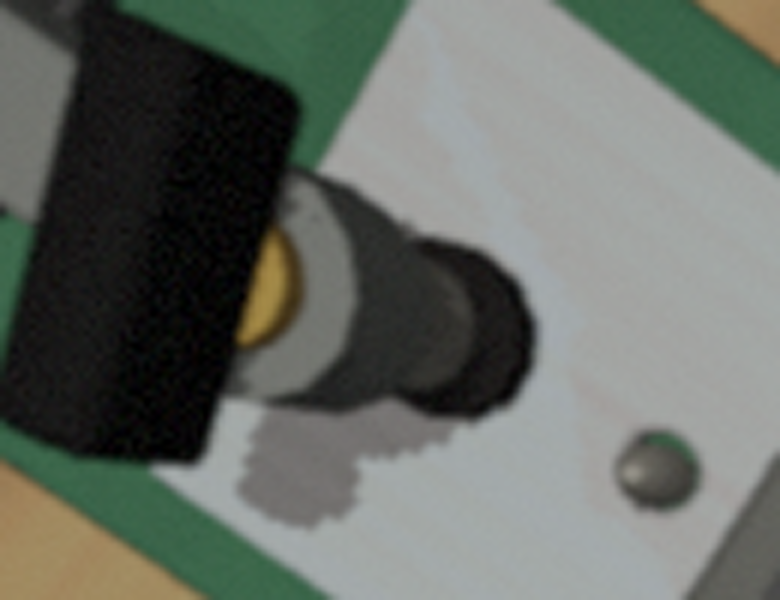

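```bash
python3 -c "
from rig import manip;print(manip.close_job())"
```

```text
the job is handed in; nothing more can be done
None
```

The relay unit is seated flush on the green jig over both pins and clamped. I handed the job in at about 28.5 s. The hand-in reports no verdict, so the checks below are my own.

- **Placing:** I gripped the unit by its cover, brought it in sideways under the raised arm and lowered it onto the pins. I met no noticeable resistance until it sat down. Afterwards the cover top measured 76 mm above the desk, the plate showed no measurable tilt, and both pins were visible in their holes.
- **Clamping:** I slid the arm down by its wing until the foot pressed with about 20 N, then turned the screw. The first grip gave 0.35 rad before the wrist neared its joint limit, so I let go, re-gripped half a turn round and continued. The total is about 4.5 rad clockwise by hand angle, and the bar's final direction matches.
- **Last checks:** No red pixels were left around the plunger. From the wing's height I estimate the plunger is in about 7 mm, give or take 1 mm, or roughly 25 N. The gripper was open and well clear.

**Not checked directly:**
- I did not measure the arm's tilt or the foot force. Both are inferred from the screw travel and the wing height.
- Nothing else on the desk looked moved in the last pictures, but I did not measure the bystanders.

**Disagreement along the way:** The first long-range wrist view put the pins about 4 mm off in y. The closer views and the actual seating agreed with each other, so I used those.

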